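# Bring the green vial to the loading place and hold the shield open

## Robot

A 6-joint arm with a two-finger parallel gripper is mounted at the origin on the work surface. World frame = base frame: x ahead of the robot, y to its left, z up, the work surface at z = 0. Lengths are in m, angles in rad, forces in N, time in s.
With the tool pointing down it reaches from about 0.4 to 0.825 m from the base axis. Payload 7 kg.
Tool frame: the origin (TCP) lies on the centre line of the jaws, within the pads' length; the fingertips stand 11 mm ahead of it and the grasp point (between the pads) lies 8 mm behind it; x points along the fingers, z is the direction in which the jaws open and shut, and the axes are right-handed (so a half turn about x gives the same grasp; the last joint's range is limited). The gripper opens to 88 mm and grips with 3 to 60 N. Pads are 19 mm wide; open, the fingers measure 130 mm over their backs; the gripper's body (78 mm by 193 mm) begins 47 mm behind the grasp point.
Start: joints at [-0.838, 0.359, 0.012, 0, -1.224, -0.288], TCP at [0.29, -0.609, 0.238] pointing down, gripper open.
Joint ranges: [-3.07, 3.07], [-1.43, 2.12], [-1.02, 1.25], [-3.03, 1.67], [-3.05, -0], [-3.03, 3.03]. Speed limits (rad/s): [2.39, 2.39, 3.01, 3.14, 3.14, 3.14].

## Interface

Orientations are given as a unit quaternion [x, y, z, w].
In Python, from cell import robot, viewer gives the robot as it stands.
- The arm moves only by the shell command python3 -m creep 'ROWS'. ROWS is JSON, a list that holds one entry, the list of rows, each a list of 7 numbers: the opening, from -1 (shut) to 1 (fully open), then the shift along the tool's x, y, z in m, then the turn, a rotation vector about the tool's x, y, z in rad. A call has 1 to 8 rows; each row is the pose to reach, as a shift and turn from the pose measured when the call began, along the tool's axes at that moment; what a row does not reach only later rows make up. A row lasts 1/8 s, in which the tool goes at most 62.5 mm and 10.7 degrees, less where a joint would pass 70% of its speed; a pose out of reach is approached as far as the arm can. A call with a gripper value outside its range is refused whole. The fingers move at their own pace and stop on an object; the grip force is fixed at half the most. Time passes only in rows, so rows that repeat a pose let the fingers close. It gives the time, the measured TCP pose, the force and the opening at its end, in the units of the state.
- robot.sense(): the state, without advancing time (a new reading comes with each control period).
- viewer.grab_frame(name): name is "side" or "top"; returns a dict with "img" (420x560x3 uint8, red, green, blue), "fx", "fy", "cx", "cy" (pixels), "extrinsics" (4x4, takes a point from camera to world coordinates). Camera axes: x right, y up, looking along -z (the intrinsics and any distortion apply to the point x, -y, -z); pixel columns grow to the right and rows downward; lengths in m; the calibration is good to about 2 mm. A picture is of the moment at which its call begins. There is no depth.
- robot.close_job(): hands the job in, once; it reports no verdict.
The state is a dict: "time_s": time; "q": joint angles; "joint_vel": joint speeds; "joint_efforts": joint torques, N m; "tool_pos": TCP position; "tool_rot": TCP orientation; "wrist_force": force on the tool from outside, world axes, zero at the start; "wrist_torque": the same for the moment, N m; "gripper_width": finger opening in m.
Only numpy, scipy, OpenCV 4.12 (cv2) and the standard library are available. Lean on these libraries where they do the work, as an engineer would, in place of code of your own. Each camera call takes 0.05 s, during which the arm holds its last target. There are 200 camera calls.

## Task

Bring the green-capped vial on the turntable to the loading place under the amber shield: lift the red sprung plunger knob, swing its arm round, and let the plunger drop fully home in the index hole that puts the green vial there. Then raise the shield by its steel bar to about 50 degrees from shut and finish while holding it there with the fingers on the bar: it springs shut if let go. Leave the vials standing in their sockets, and do not disturb the jar, the tube rack or the bottle.

Things in the scene. Friction and masses are not known exactly. Their poses are not given: they have to be found in the camera images.
- turntable: White base of a vial turntable, fixed to the bench: plate 230 x 275 mm, 20 mm thick. Origin: on the bench under the turntable's vertical axis; z up. From there the loading place and the shield's hinge lie towards the base's -y, the red plunger (at the start) towards +y. A white disc beside the hinge has black ticks every 10 degrees and a long red one at 50.
- axis (a point): Point on the turntable's vertical axis, 40 mm above the bench: top of the grey rotor disc, 156 mm across. The rotor carries a steel arm 26 mm wide with the plunger and, opposite it, five black sockets 60 mm from the axis and 30 degrees apart. The middle one, straight opposite the plunger, is empty; each other holds a vial. All turn together.
- loading_place (a point): The loading place, fixed on the base, 60 mm from the axis along the base's -y, 44 mm above the bench (the height of the socket floors): where the origin of the green vial must come. At the start the empty socket stands there.
- rotor (a joint): Turn of the rotor about its vertical axis, rad, 0 at the start, positive anticlockwise seen from above, stops at +-1.15; turns freely (a little friction) while the plunger is lifted, locked within about 0.01 by the plunger in a hole.
- plunger_knob (a point): Centre of the plunger's red knob, an upright cylinder 24 mm in diameter and 26 mm high; 100 mm from the axis; with the plunger home this point is 75 mm above the bench. Below the knob a 14 mm steel stem 18 mm long reaches down to the arm. Clear all round and above; the knob does not turn on the arm.
- plunger (a joint): Lift of the plunger against its spring, m: 0 fully home in a hole, 0.018 at its upper stop. The pin (9 mm, round tip) clears the index plate from about 0.010; lifting takes about 4 N at home and 7 N at the top. Let go over a hole it springs down to 0; between holes it stays up at about 0.010 on the plate and slides on it.
- shield (a joint): Opening angle of the amber shield, rad: 0 shut (level), growing as it opens upward, 0.87 at 50 degrees, stop at 1.75. Its spring and weight shut it from any angle; holding takes about 4 N at the bar.
- shield_hinge (a point): Middle of the shield's level hinge line, which runs along the base's x, 135 mm from the turntable's axis on the -y side, 122.5 mm above the bench. The shield is a clear amber panel 100 mm wide, 110 mm long and 5 mm thick, reaching from the hinge over the loading place towards the axis; its free edge rises as it opens.
- shield_bar: Steel pull bar on the shield: round rod 12 mm thick, 80 mm long, parallel to the hinge, between two brackets 8 mm thick that rise 53 mm from the panel (80 mm clear between). It turns freely on itself like a roller. Origin: its middle; x along the bar. It is 100 mm along the panel from the hinge and 47 mm above the panel's mid-plane; shut, 169.5 mm above the bench.
- vial_green: The vial with the green cap (its body is green too), to be brought to the loading place; upright cylinder 18 mm across, 48 mm high, cap 20 mm across, loose in a socket 22 mm deep (inside 21 mm across). Origin: centre of its underside. It starts 30 or 60 degrees to either side of the loading place.
- vial_a: A vial like the green one, with a white cap, in another socket.
- vial_b: A vial like the green one, with a white cap, in another socket.
- vial_c: A vial like the green one, with a white cap, in another socket.
- jar: Bystander: glass jar with black lid, 56 mm across, 85 mm high, standing loose. Origin: centre of its underside.
- tube_rack: Bystander: grey-blue block 60 x 150 x 35 mm with white tubes standing to 65 mm, loose. Origin: centre of its underside, y along its length.
- bottle: Bystander: white plastic bottle with blue cap, 48 mm across, 100 mm high, loose. Origin: centre of its underside.
- index_mid (a point): Mouth of the middle index hole, 100 mm from the axis along the base's +y, on an aluminium arc on the base whose top is 32 mm above the bench. Five holes 11 mm wide lie along the arc, 100 mm from the axis, at 0, +-30 and +-60 degrees from this one. The plunger starts in this one.
Things that resemble listed ones, but are neither listed nor needed, are in the scene too. What is shaped like the vial_a but brown or pink is not meant. Leave any brown look-alike of the vial_b alone.

How it is judged:
On the way, in this order (a step that is already met when the one before it is completed fails the run):
1. the plunger is lifted out of its hole (value of joint plunger above 0.009 m), for 0.1 s.
2. the green vial stands at the loading place with the plunger home, the shield still shut (horizontal distance between vial_green and loading_place below 0.006 m and value of joint plunger below 0.002 m and value of joint shield below 0.1 rad), for 0.2 s.
3. the shield is held open at 50 degrees by its bar (value of joint shield between 0.733038 and 1.01229 rad and contact force between shield_bar and the fingers above 0.5 N and horizontal distance between vial_green and loading_place below 0.006 m and value of joint plunger below 0.002 m), for 0.3 s.
At the end, for the whole second after the job is handed in: The green vial's origin is within 6 mm (level) of the loading place, the plunger is home (less than 2 mm up), the shield stands at 42 to 58 degrees and still, carried by the fingers on its bar with more than 0.5 N, and no bystander props it; all vials stand in their sockets, upright within 0.25 rad (all of step 3 and velocity of joint shield between -0.05 and 0.05 rad/s and z of each of vial_green, vial_a, vial_b, vial_c in the frame of turntable below 0.05 m and angle between each of vial_green, vial_a, vial_b, vial_c's own z axis and vertical below 0.25 rad and contact force between shield_bar and jar below 0.1 N and contact force between shield_bar and tube_rack below 0.1 N and contact force between shield_bar and bottle below 0.1 N); the arm keeps its last pose, push and grip.
It fails at once if the jar, the tube rack or the bottle is moved more than 20 mm (distance of any of jar, tube_rack, bottle from where it was at the start of the episode above 0.02 m).
It fails at once if a vial is tipped over (angle between any of vial_green, vial_a, vial_b, vial_c's own z axis and vertical above 0.5 rad).
It also fails if it takes over 51 s, if anything falls off the work surface, if the arm or the gripper's body presses on something with over 40 N, if the wrist force passes 120 N, or if a joint passes its speed limit or range.

## Working session

There is one attempt and no reset: what is moved stays moved. The work goes in short steps, Python scripts to look and compute and a shell command to move; the robot and the scene stay as the last step left them, time stands still between calls to the robot, and variables do not carry over. Pictures are saved under pics/ and viewed, about 8 in all and at most 12, crops included, and the job is handed in when it is done.

```bash
ls; mkdir -p pics; python3 - <<'E'
from cell import robot, viewer
import cv2,json
for n in("side","top"):
    f=viewer.grab_frame(n); cv2.imwrite(f"pics/{n}0.png",f["img"][:,:,::-1])
    print(n,f["fx"],f["fy"],f["cx"],f["cy"],f["extrinsics"],[k for k in f])
print(robot.sense())
E
```

```text
pics
side 389.51414316554434 389.51414316554434 285.6428125090249 209.70591093971416 [[-0.99890164  0.04247814 -0.01977678  0.61259477]
 [-0.04273178 -0.65269992  0.75641047  0.46792544]
 [ 0.01922261  0.75642476  0.65379819  0.55762758]
 [ 0.          0.          0.          1.        ]] ['img', 'fx', 'fy', 'cx', 'cy', 'extrinsics']
top 397.6567012922179 397.6567012922179 278.09042878676917 204.05564460209754 [[-0.00836969  0.9985509  -0.05316062  0.61294637]
 [-0.999107   -0.01055245 -0.04091267 -0.03990627]
 [-0.04141435  0.05277072  0.99774751  0.76421746]
 [ 0.          0.          0.          1.        ]] ['img', 'fx', 'fy', 'cx', 'cy', 'extrinsics']
{'time_s': 0.1, 'q': array([-8.37911568e-01,  3.59343560e-01,  1.11456074e-02, -3.35716657e-04,
       -1.22408033e+00, -2.88072972e-01]), 'joint_vel': array([-0.00104567, -0.00207221,  0.00266179,  0.00113267,  0.00060373,
        0.00070641]), 'joint_efforts': array([-1.09328197e-03, -5.84163702e+01,  2.93750900e+01,  7.01542899e+00,
        1.01918538e-02, -5.50750144e-05]), 'tool_pos': array([ 0.29023213, -0.60895122,  0.23669103]), 'tool_rot': array([-0.59747752,  0.37718077,  0.59842548,  0.37768006]), 'wrist_force': array([0.38874546, 0.43802801, 0.29769003]), 'wrist_torque': array([ 0.00399777, -0.04117843, -0.03398355]), 'gripper_width': 0.08750665759713734}
```

View pics/side0.png

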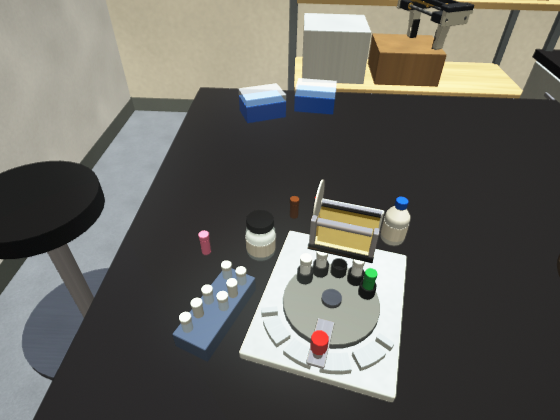

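View pics/top0.png

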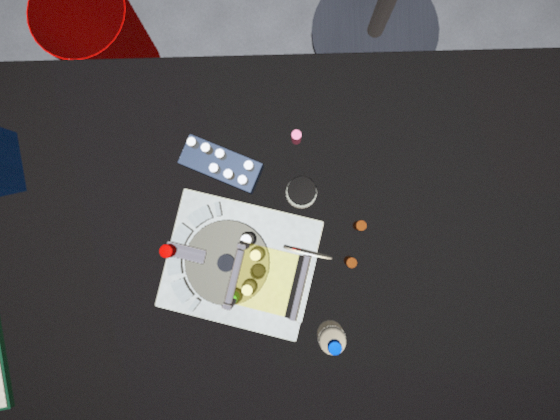

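The side view shows the knob at (320,343), the green cap at (370,273), the empty socket at (339,268) and the bar from about (312,225) to (380,235). In the top view the knob is at (166,251), the hub at (227,262), the green vial at (237,297) and the bar from (240,245) to (228,305). The brown vials, at top (361,225) and (351,263), and the pink one, at (296,134), are decoys off the table. Next I triangulate the parts.

```bash
cat > h.py <<'E'
import numpy as np, cv2
from cell import robot, viewer
def ray(f,u,v):
    E=np.array(f["extrinsics"]); d=np.array([(u-f["cx"])/f["fx"],-(v-f["cy"])/f["fy"],-1.])
    d=E[:3,:3]@d; return E[:3,3],d/np.linalg.norm(d)
def plane(f,u,v,z):
    o,d=ray(f,u,v); return o+d*(z-o[2])/d[2]
def tri(*ods):
    A=sum(np.eye(3)-np.outer(d,d) for o,d in ods); b=sum((np.eye(3)-np.outer(d,d))@o for o,d in ods)
    p=np.linalg.solve(A,b); return p,[round(float(np.linalg.norm((np.eye(3)-np.outer(d,d))@(p-o))),4) for o,d in ods]
def blobs(f,lo,hi,amin=25):
    m=cv2.inRange(cv2.cvtColor(f["img"],cv2.COLOR_RGB2HSV),np.array(lo),np.array(hi))
    n,l,s,c=cv2.connectedComponentsWithStats(m)
    return [(c[i].round(1).tolist(),s[i].tolist()) for i in range(1,n) if s[i][4]>=amin]
E
python3 - <<'E'
from h import *
F={n:viewer.grab_frame(n) for n in("side","top")}
for n,f in F.items():
    print(n,"red",blobs(f,(0,200,90),(6,255,255)),"green",blobs(f,(50,120,40),(75,255,255),10))
S,T=F["side"],F["top"]
# hub: fit of dark ellipse approx; base plate corners by white contour
for n,f in F.items():
    h=cv2.cvtColor(f["img"],cv2.COLOR_RGB2HSV); m=((h[...,1]<40)&(h[...,2]>150)).astype(np.uint8)
    m=cv2.morphologyEx(m,cv2.MORPH_CLOSE,np.ones((9,9)))
    m[:190 if n=="top" else 225]=0
    cs,_=cv2.findContours(m,cv2.RETR_EXTERNAL,cv2.CHAIN_APPROX_SIMPLE)
    c=max(cs,key=cv2.contourArea); 
    hl=cv2.convexHull(c); q=cv2.approxPolyDP(hl,12,True)[:,0]
    print(n,q.tolist(),[plane(f,*p,.02).round(4).tolist() for p in q])
print("hub",tri(ray(S,332,298),ray(T,227,262)))
print("hub plane",plane(S,332,298,.04),plane(T,227,262,.04))
print("knob",tri(ray(S,320,343),ray(T,166,251)))
a=cv2.resize(S["img"][170:390,240:420],None,fx=2.5,fy=2.5,interpolation=cv2.INTER_CUBIC)
b=cv2.resize(T["img"][180:345,150:350],None,fx=1.7,fy=3.333*.51,interpolation=cv2.INTER_CUBIC)
c=np.zeros((560,800,3),np.uint8); c[:550,:450]=a; c[:b.shape[0],455:455+b.shape[1]]=b[:,:345]
cv2.imwrite("pics/c1.png",c[:,:,::-1])
E
```

```text
side red [] green [([369.2, 278.7], [362, 268, 15, 22, 238])]
top red [([87.7, 28.8], [27, 0, 132, 60, 6077]), ([166.7, 250.2], [160, 244, 16, 13, 145])] green []
side [[247, 230], [405, 255], [394, 397], [239, 352]] [[0.7028, -0.0875, 0.02], [0.3998, -0.0388, 0.02], [0.4647, 0.2265, 0.02], [0.684, 0.1722, 0.02]]
top [[316, 194], [331, 258], [295, 341], [155, 305], [183, 190]] [[0.6707, -0.0805, 0.02], [0.5515, -0.1066, 0.02], [0.4001, -0.0384, 0.02], [0.4655, 0.2231, 0.02], [0.6812, 0.171, 0.02]]
hub (array([0.5457527 , 0.08352818, 0.04196786]), [0.0013, 0.0013])
hub plane [0.54420409 0.08202407 0.04      ] [0.54685659 0.08378607 0.04      ]
knob (array([0.56928696, 0.18447703, 0.07662265]), [0.0004, 0.0004])
```

View pics/c1.png

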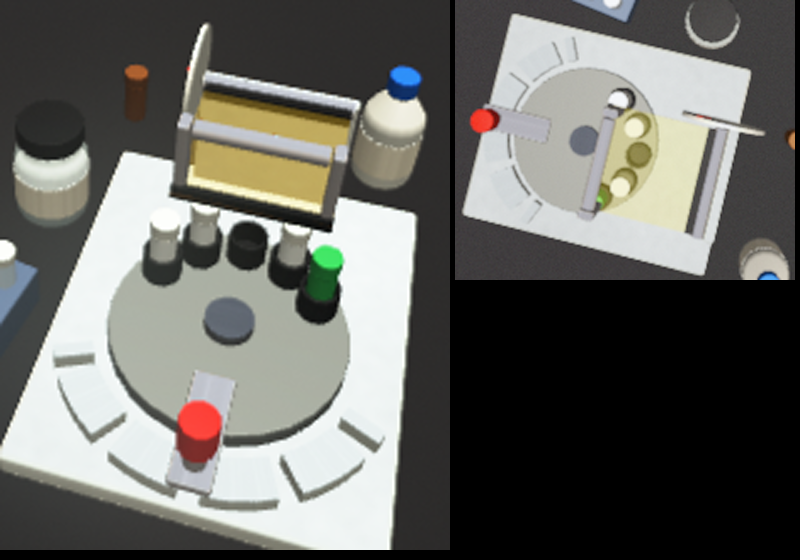

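Picture 3 is the enlarged crop. The green-capped vial in the end socket, on the right in the side view, is the one on the rotor, so it stands 60° from the loading place. The brown vial at side (294,206) is off the table. The rotor has to turn +60°, which brings the plunger towards the robot. Next I work out the moves in tool axes.

```bash
cat >> h.py <<'E'
from scipy.spatial.transform import Rotation as R
A=np.array([.5455,.0855]); TH=np.radians(90-13.7)  # base +y heading
by=np.array([np.cos(TH),np.sin(TH)]); bx=np.array([by[1],-by[0]])
def P(x,y,z): return np.r_[A+x*bx+y*by,z]
def rows(p,yaw,n=1,s=None):
    """shift+rotvec (tool axes) to TCP p, tool down, tool z heading yaw"""
    s=s or robot.sense(); r0=R.from_quat(s["tool_rot"])
    z=np.array([np.cos(yaw),np.sin(yaw),0]);x=np.array([0,0,-1.]);M=R.from_matrix(np.c_[x,np.cross(z,x),z])
    return np.r_[r0.inv().apply(p-s["tool_pos"]),(r0.inv()*M).as_rotvec()].round(4)
E
python3 - <<'E'
from h import *
s=robot.sense(); M=R.from_quat(s["tool_rot"]).as_matrix()
print(M.round(3)); yaw=np.arctan2(M[1,2],M[0,2]); print("yawz",np.degrees(yaw), "by",np.degrees(TH))
for yw in (TH+np.pi/2,TH-np.pi/2): print(np.degrees(yw),rows(P(0,.1,.30),yw))
E
```

```text
[[-0.001 -0.903 -0.43 ]
 [ 0.001 -0.43   0.903]
 [-1.     0.     0.001]]
yawz 115.48300270897936 by 76.3
166.29999999999998 [-6.250e-02 -5.924e-01  5.948e-01 -8.869e-01  1.000e-03  3.000e-04]
-13.700000000000001 [-6.2500e-02 -5.9240e-01  5.9480e-01  2.2547e+00  4.0000e-04 -1.2000e-03]
```

```bash
python3 -m creep '[[[0,-0.03,-0.04,0.04,-0.06,0,0],[0,-0.06,-0.08,0.08,-0.12,0,0],[0,-0.063,-0.12,0.12,-0.18,0,0],[0,-0.063,-0.16,0.16,-0.24,0,0],[0,-0.063,-0.2,0.2,-0.3,0,0],[0,-0.063,-0.24,0.24,-0.36,0,0],[0,-0.063,-0.28,0.28,-0.42,0,0],[0,-0.063,-0.32,0.32,-0.48,0,0]]]'; python3 -c "
from h import *
print(rows(P(0,.1,.2),TH+np.pi/2))"
```

```text
time_s: 1.2
tool_pos: [0.4417, -0.1808, 0.3005]
tool_rot: [-0.671, 0.223, 0.671, 0.224]
wrist_force: [1.3, 0.3, 0.4]
gripper_width: 0.0438
[ 1.008e-01 -3.671e-01  1.163e-01 -4.050e-01  3.000e-04  9.000e-04]
```

```bash
python3 -m creep '[[[0,0,-0.055,0.017,-0.06,0,0],[0,0,-0.11,0.035,-0.12,0,0],[0,0,-0.165,0.052,-0.18,0,0],[0,0,-0.22,0.07,-0.24,0,0],[0,0,-0.275,0.087,-0.3,0,0],[0,0,-0.33,0.104,-0.36,0,0],[0,0.04,-0.367,0.116,-0.405,0,0],[0,0.1,-0.367,0.116,-0.405,0,0]]]'; python3 - <<'E'
from h import *
f=viewer.grab_frame("top");g=viewer.grab_frame("side")
print(rows(P(0,.1,.067),TH+np.pi/2), P(0,.1,.067))
c=np.hstack([cv2.resize(g["img"][260:400,250:400],None,fx=2.6,fy=2.6),cv2.resize(f["img"][190:330,100:250],None,fx=2.6,fy=2.6)])
cv2.imwrite("pics/c2.png",c[:,:,::-1])
E
```

```text
time_s: 2.2
tool_pos: [0.5709, 0.1857, 0.2005]
tool_rot: [0.703, -0.082, -0.701, -0.084]
wrist_force: [-0.3, 0.6, -0.8]
gripper_width: 0.0436
[ 1.269e-01 -3.100e-03 -4.600e-03 -1.000e-04  9.600e-03 -6.900e-03] [0.56918381 0.18265491 0.067     ]
```

View pics/c2.png

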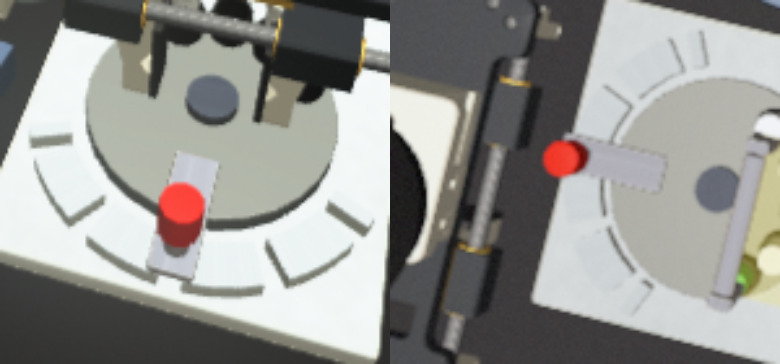

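The top view shows the gripper straddling the knob's line, jaws opening tangentially. I go down and grip.

```bash
python3 -m creep '[[[0,0.05,-0.004,-0.0045,0,0.005,-0.005],[0,0.09,-0.004,-0.0045,0,0.01,-0.007],[0,0.115,-0.004,-0.0045,0,0.01,-0.007],[0,0.127,-0.004,-0.0045,0,0.01,-0.007],[0,0.127,-0.004,-0.0045,0,0.01,-0.007],[-1,0.127,-0.004,-0.0045,0,0.01,-0.007],[-1,0.127,-0.004,-0.0045,0,0.01,-0.007],[-1,0.127,-0.004,-0.0045,0,0.01,-0.007]]]'; python3 -c "
from h import *
print(robot.sense()['gripper_width'],rows(P(0,.1,.067),TH+np.pi/2))"
```

```text
time_s: 3.3
tool_pos: [0.5699, 0.1838, 0.0679]
tool_rot: [0.703, -0.084, -0.701, -0.085]
wrist_force: [-0.7, -0.7, 4.2]
gripper_width: 0.0232
0.023202415228991358 [ 0.0009  0.0013  0.0004  0.0001 -0.0016  0.0011]
```

```bash
python3 -m creep '[[[-1,-0.006,0,0,0,0,0],[-1,-0.012,0,0,0,0,0],[-1,-0.015,0,0,0,0,0],[-1,-0.015,0,0,0,0,0]]]'; python3 - <<'E'
from h import *
s=robot.sense(); print(s["wrist_force"],s["tool_pos"])
f=viewer.grab_frame("side"); c=cv2.resize(f["img"][270:390,260:400],None,fx=4,fy=4); cv2.imwrite("pics/c3.png",c[:,:,::-1])
# arc rows about axis for 7.5deg steps, tool frame
r0=R.from_quat(s["tool_rot"]); p=s["tool_pos"]; C=np.r_[A,p[2]]
for a in np.arange(7.5,61,7.5):
    q=C+R.from_euler("z",a,degrees=True).apply(p-C); print(a,r0.inv().apply(q-p).round(4),r0.inv().apply([0,0,np.radians(a)]).round(3))
E
```

```text
time_s: 3.8
tool_pos: [0.5696, 0.1838, 0.0828]
tool_rot: [0.703, -0.084, -0.702, -0.085]
wrist_force: [1.0, 1.2, -6.2]
gripper_width: 0.0233
[ 1.03143433  1.22595061 -6.15002616] [0.56960133 0.18379025 0.08283683]
7.5 [-0.      0.0008  0.0132] [-0.131 -0.    -0.   ]
15.0 [-0.      0.0034  0.0262] [-0.262 -0.    -0.   ]
22.5 [-0.0001  0.0077  0.0387] [-0.393 -0.    -0.   ]
30.0 [-0.0001  0.0135  0.0506] [-0.524 -0.001 -0.001]
37.5 [-0.0001  0.0208  0.0616] [-0.654 -0.001 -0.001]
45.0 [-0.0001  0.0295  0.0716] [-0.785 -0.001 -0.001]
52.5 [-0.0001  0.0395  0.0803] [-0.916 -0.001 -0.001]
60.0 [-0.0002  0.0505  0.0877] [-1.047e+00 -1.000e-03 -1.000e-03]
```

View pics/c3.png

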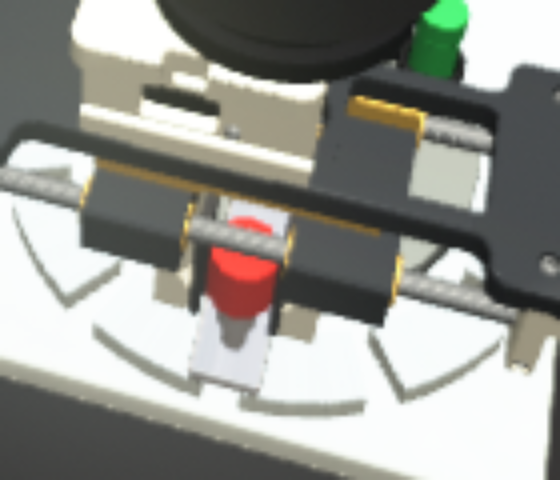

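The knob is lifted, with the stem showing and −6.2 N at the wrist. I swing the first 30° along the arc.

```bash
python3 -m creep '[[[-1,0,0.0002,0.0065,-0.0655,0,0],[-1,0,0.0008,0.013,-0.131,0,0],[-1,0,0.0019,0.0195,-0.196,0,0],[-1,0,0.0034,0.0259,-0.262,0,0],[-1,0,0.0053,0.0321,-0.327,0,0],[-1,0,0.0076,0.0383,-0.393,0,0],[-1,0,0.0103,0.0442,-0.458,0,0],[-1,0,0.0134,0.05,-0.524,0,0]]]'; python3 - <<'E'
from h import *
s=robot.sense(); p=s["tool_pos"]; d=p[:2]-A
print(np.hypot(*d),np.degrees(np.arctan2(d[1],d[0])-TH)); print(R.from_quat(s["tool_rot"]).inv().apply(s["wrist_force"]),s["wrist_torque"])
M=R.from_quat(s["tool_rot"]).as_matrix(); print(np.degrees(np.arctan2(M[1,2],M[0,2])))
E
```

```text
time_s: 4.85
tool_pos: [0.5173, 0.1824, 0.0822]
tool_rot: [0.7, 0.101, -0.7, 0.101]
wrist_force: [0.3, 0.7, -5.8]
gripper_width: 0.0234
0.10093212677072107 29.94688636803082
[ 5.83099248 -0.61445304 -0.46635461] [ 0.28177276  0.13442644 -0.02761965]
-163.56526964589912
```

```bash
python3 -m creep '[[[-1,0,0.0002,0.0065,-0.0655,0,0],[-1,0,0.0008,0.013,-0.131,0,0],[-1,0,0.0019,0.0195,-0.196,0,0],[-1,0,0.0034,0.0259,-0.262,0,0],[-1,0,0.0053,0.0321,-0.327,0,0],[-1,0,0.0076,0.0383,-0.393,0,0],[-1,0,0.0103,0.0442,-0.458,0,0],[-1,0,0.0134,0.05,-0.524,0,0]]]'; python3 -m creep '[[[-1,0.003,0,0,0,0,0],[-1,0.006,0,0,0,0,0],[-1,0.006,0,0,0,0,0]]]'; python3 - <<'E'
from h import *
s=robot.sense(); p=s["tool_pos"]; d=p[:2]-A
print(np.hypot(*d),np.degrees(np.arctan2(d[1],d[0])-TH)); print(R.from_quat(s["tool_rot"]).inv().apply(s["wrist_force"]))
M=R.from_quat(s["tool_rot"]).as_matrix(); print(np.degrees(np.arctan2(M[1,2],M[0,2])))
f=viewer.grab_frame("top");print(blobs(f,(0,200,90),(6,255,255)))
E
```

```text
time_s: 5.85
tool_pos: [0.4725, 0.1548, 0.0819]
tool_rot: [-0.649, -0.279, 0.65, -0.28]
wrist_force: [1.3, -0.8, -6.0]
gripper_width: 0.0233
time_s: 6.22
tool_pos: [0.4725, 0.1548, 0.0756]
tool_rot: [-0.649, -0.279, 0.65, -0.279]
wrist_force: [1.0, -0.3, -5.1]
gripper_width: 0.0234
0.10065024380582138 60.21591904498414
[ 5.11045486  0.95271237 -0.52289315]
-133.48218567442578
[([87.8, 28.9], [27, 0, 132, 60, 6092])]
```

The plunger is now about 8 mm up and still pulling with its spring force, so the pin is entering the hole. I lower it home.

```bash
python3 -m creep '[[[-1,0.004,0,0,0,0,0],[-1,0.008,0,0,0,0,0],[-1,0.008,0,0,0,0,0]]]'; python3 -m creep '[[[0,0,0,0,0,0,0],[0,0,0,0,0,0,0],[0,0,0,0,0,0,0],[0,-0.05,0,0,0,0,0],[0,-0.1,0,0,0,0,0],[0,-0.15,0,0,0,0,0],[0,-0.2,0,0,0,0,0],[0,-0.22,0,0,0,0,0]]]'; python3 - <<'E'
from h import *
f=viewer.grab_frame("top");g=viewer.grab_frame("side")
print(rows(P(0,-.035,.28),TH+np.pi))
c=np.hstack([cv2.resize(g["img"][180:390,230:430],(390,410)),cv2.resize(f["img"][180:345,150:310],(400,410))])
cv2.imwrite("pics/c4.png",c[:,:,::-1])
print(blobs(g,(0,200,90),(8,255,255)),blobs(g,(0,180,90),(8,255,255)),blobs(f,(0,200,90),(6,255,255)))
E
```

```text
time_s: 6.65
tool_pos: [0.4729, 0.1551, 0.0679]
tool_rot: [-0.65, -0.279, 0.65, -0.279]
wrist_force: [-1.0, 0.7, 1.1]
gripper_width: 0.0233
time_s: 7.65
tool_pos: [0.4738, 0.1556, 0.2914]
tool_rot: [0.651, 0.28, -0.648, 0.279]
wrist_force: [0.8, 0.7, 0.3]
gripper_width: 0.0442
[ 0.0108  0.1176  0.0322 -0.5193 -0.0042 -0.0027]
[([387.4, 327.5], [379, 317, 18, 22, 306])] [([387.3, 327.6], [379, 317, 18, 23, 316])] [([87.1, 28.8], [27, 0, 132, 60, 5988]), ([182.4, 307.0], [176, 300, 15, 15, 141])]
```

View pics/c4.png

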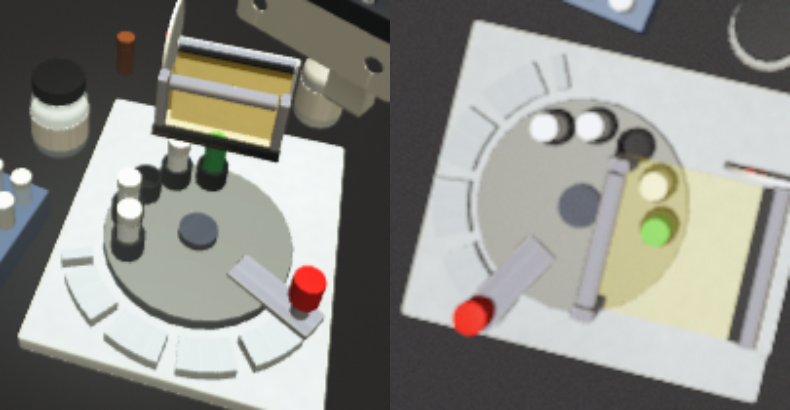

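The plunger arm has swung 60°. In the side crop the knob is at (307,287) and the green vial stands at the loading place under the shield. The bar's middle is at about top pixel (234,276) and side pixel (346,226). I check the knob height and green position, and measure the bar from the two views.

```bash
python3 - <<'E'
from h import *
S=viewer.grab_frame("side");T=viewer.grab_frame("top")
k,e=tri(ray(S,387.4,327.7),ray(T,182.4,307.0)); print("knob",k,e,"exp",P(-.1*np.sin(np.pi/3),.05,.075))
print("bar",tri(ray(S,346.2,226.1),ray(T,234.4,275.6)),"exp",P(0,-.035,.1695))
for n,f in(("s",S),("t",T)):
    b=blobs(f,(35,100,40),(80,255,255),15);print(n,b)
print("load cap top exp",P(0,-.06,.092)); print([plane(T,*b[0],.092).round(4).tolist() for b in blobs(T,(35,100,40),(80,255,255),15)])
print(rows(P(0,-.035,.27),TH+np.pi))
E
```

```text
knob [0.47322166 0.15530752 0.07600851] [0.0, 0.0] exp [0.47320329 0.15458824 0.075     ]
bar (array([0.53662393, 0.05063975, 0.17022485]), [0.0019, 0.0019]) exp [0.53721066 0.05149578 0.1695    ]
s [([341.5, 248.5], [338, 247, 8, 4, 22]), ([339.4, 261.7], [334, 255, 12, 14, 124])]
t [([256.2, 272.2], [250, 266, 13, 13, 130]), ([2.1, 352.3], [0, 341, 7, 22, 97])]
load cap top exp [0.53128971 0.02720705 0.092     ]
[[0.5343, 0.0255, 0.092], [0.3999, 0.4621, 0.092]]
[ 1.760e-02  1.182e-01  3.080e-02 -5.196e-01  0.000e+00  1.000e-04]
```

All agree: the knob is at home height on the 60° spot, and the green cap is within about 3 mm of the loading place. I move over the bar and go down onto it.

```bash
python3 -m creep '[[[0,0,0.03,0.008,-0.13,0,0],[0,0,0.06,0.016,-0.26,0,0],[0,0,0.09,0.024,-0.39,0,0],[0,0.01,0.118,0.031,-0.52,0,0],[0,0.018,0.118,0.031,-0.52,0,0],[0,0.018,0.118,0.031,-0.52,0,0]]]';  python3 - <<'E'
from h import *
print(rows(P(0,-.0355,.1615),TH+np.pi))
E
```

```text
time_s: 8.6
tool_pos: [0.5359, 0.0513, 0.2677]
tool_rot: [-0.555, -0.437, 0.558, -0.436]
wrist_force: [-0.4, 0.7, 0.5]
gripper_width: 0.0441
[ 0.1062  0.0015 -0.0002 -0.0016  0.0019  0.0031]
```

```bash
python3 -m creep '[[[0,0.04,0.0015,0,0,0,0],[0,0.08,0.0015,0,0,0,0],[0,0.1,0.0015,0,0,0,0],[0,0.106,0.0015,0,0,0,0],[0,0.106,0.0015,0,0,0,0],[-1,0.106,0.0015,0,0,0,0],[-1,0.106,0.0015,0,0,0,0],[-1,0.106,0.0015,0,0,0,0]]]';  python3 - <<'E'
from h import *
s=robot.sense(); print(s["wrist_torque"])
# arc rows: hinge at base y=-.135, tool x=-z world, tool z=-base y
f=lambda t:np.array([.1*np.cos(t)-.047*np.sin(t),.1*np.sin(t)+.047*np.cos(t)])
for a in np.arange(2.5,51,2.5)[1::2]:
    d=f(np.radians(a))-f(0); print(a,"x",-d[1].round(4),"z",-d[0].round(4))
print(rows(P(0,-.035,.1615),TH+np.pi))
E
```

```text
time_s: 9.6
tool_pos: [0.5373, 0.0508, 0.1623]
tool_rot: [-0.556, -0.437, 0.557, -0.436]
wrist_force: [0.5, 0.6, -0.1]
gripper_width: 0.0191
[-4.82635079e-02  1.64924826e-01  1.42296638e-04]
5.0 x -0.0085 z 0.0045
10.0 x -0.0167 z 0.0097
15.0 x -0.0243 z 0.0156
20.0 x -0.0314 z 0.0221
25.0 x -0.0379 z 0.0292
30.0 x -0.0437 z 0.0369
35.0 x -0.0489 z 0.045
40.0 x -0.0533 z 0.0536
45.0 x -0.0569 z 0.0625
50.0 x -0.0598 z 0.0717
[ 0.0008 -0.0002 -0.0006 -0.0018  0.0013  0.0022]
```

```bash
python3 -m creep '[[[-1,0,0,0,0,0,0],[-1,0,0,0,0,0,0],[-1,0,0,0,0,0,0]]]'
```

```text
time_s: 9.98
tool_pos: [0.5375, 0.0514, 0.1623]
tool_rot: [-0.556, -0.437, 0.557, -0.436]
wrist_force: [0.5, 5.6, -0.8]
gripper_width: 0.0109
```

Gripped: the fingers stopped at 11 mm on the 12 mm bar. I raise the first 25° along the arc.

```bash
python3 -m creep '[[[-1,-0.0043,0,0.0022,0,0,0],[-1,-0.0085,0,0.0045,0,0,0],[-1,-0.0127,0,0.007,0,0,0],[-1,-0.0167,0,0.0097,0,0,0],[-1,-0.0243,0,0.0156,0,0,0],[-1,-0.0314,0,0.0221,0,0,0],[-1,-0.0379,0,0.0292,0,0,0],[-1,-0.0379,0,0.0292,0,0,0]]]'; python3 -c "
from h import *
s=robot.sense();print(R.from_quat(s['tool_rot']).inv().apply(s['wrist_force']))"
```

```text
time_s: 10.98
tool_pos: [0.5303, 0.0225, 0.2006]
tool_rot: [-0.556, -0.437, 0.557, -0.436]
wrist_force: [-1.4, 4.1, -0.9]
gripper_width: 0.0109
[ 0.88319484 -2.39162006 -3.67751728]
```

```bash
python3 -m creep '[[[-1,-0.003,0,0.0038,0,0,0],[-1,-0.0058,0,0.0077,0,0,0],[-1,-0.011,0,0.0158,0,0,0],[-1,-0.0154,0,0.0244,0,0,0],[-1,-0.019,0,0.0333,0,0,0],[-1,-0.0219,0,0.0425,0,0,0],[-1,-0.0219,0,0.0425,0,0,0],[-1,-0.0219,0,0.0425,0,0,0]]]'; python3 - <<'E'
from h import *
s=robot.sense();print(R.from_quat(s['tool_rot']).inv().apply(s['wrist_force']),s["gripper_width"])
d=(s["tool_pos"][:2]-A)@by+.135; h=s["tool_pos"][2]+.008-.1225
print("bar rel hinge",d,h,"deg",np.degrees(np.arctan2(h,d)-np.arctan2(.047,.1)),np.hypot(d,h),np.hypot(.047,.1))
g=viewer.grab_frame("side");f=viewer.grab_frame("top")
c=np.hstack([cv2.resize(g["img"][150:390,230:430],(400,480)),cv2.resize(f["img"][180:350,140:310],(400,480))])
cv2.imwrite("pics/c5.png",c[:,:,::-1])
E
```

```text
time_s: 11.98
tool_pos: [0.52, -0.0189, 0.2223]
tool_rot: [-0.556, -0.437, 0.557, -0.435]
wrist_force: [-0.1, 3.0, -3.7]
gripper_width: 0.0105
[ 3.66900852 -0.84686035 -2.85293749] 0.010524350088093621
bar rel hinge 0.02751559979758368 0.10783657322653778 deg 50.51230648040217 0.11129166526502886 0.1104943437466371
```

View pics/c5.png

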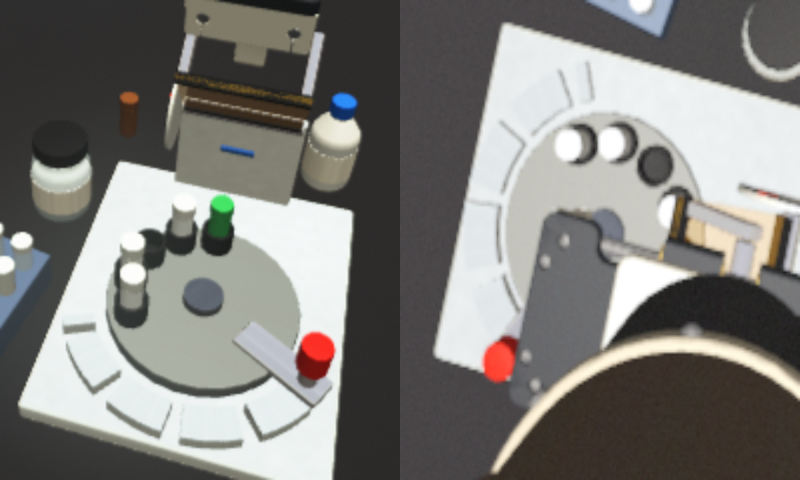

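The side crop shows the shield raised with the fingers on its bar. The green vial stands at (219,222), all the vials are upright, and the knob is at (315,355). I hold briefly to check that nothing moves, then hand in.

```bash
python3 -m creep '[[[-1,0,0,0,0,0,0],[-1,0,0,0,0,0,0],[-1,0,0,0,0,0,0],[-1,0,0,0,0,0,0]]]'; python3 - <<'E'
from h import *
g=viewer.grab_frame("side");print(blobs(g,(0,200,90),(8,255,255)),blobs(g,(50,120,40),(75,255,255),10))
s=robot.sense();d=(s["tool_pos"][:2]-A)@by+.135; h=s["tool_pos"][2]+.008-.1225
print("deg",np.degrees(np.arctan2(h,d)-np.arctan2(.047,.1)),s["wrist_force"],np.abs(s["joint_vel"]).max())
print(robot.close_job())
E
```

```text
time_s: 12.58
tool_pos: [0.5201, -0.0186, 0.2223]
tool_rot: [-0.556, -0.437, 0.557, -0.436]
wrist_force: [-0.3, 3.2, -2.7]
gripper_width: 0.0107
[([387.3, 327.5], [379, 317, 18, 22, 308])] [([340.0, 257.7], [334, 248, 13, 21, 198])]
deg 50.38467205437984 [ 0.43343459  3.17080396 -3.03158561] 0.001831043296472525
the job is handed in; nothing more can be done
None
```

I brought the green vial to the loading place and handed the job in with the gripper holding the shield open by its bar. No verdict is reported on hand-in. The clock stood at about 12.6 s of the 51 s allowed.

I lifted the plunger, swung the rotor +60° and lowered the plunger into the end hole. I then gripped the shield bar and raised it along its arc.

Last checks:
- **Plunger:** the knob measured 76 mm above the bench, against 75 mm expected for home. The tool also came down to the same height at which it first gripped the knob. The knob's pixel position did not change while the shield was raised.
- **Green vial:** its cap measured about 3 mm from the loading place, seen through the amber panel. That is near the camera's 2 mm accuracy and inside the 6 mm limit.
- **Shield:** about 50.4° open, worked out from the tool position. I did not read it off the tick disc. The arm was still, with about 4 N on the wrist.
- **Grip on the bar:** the fingers read about 10.7 mm on the 12 mm bar.
- **Vials and bystanders:** all four vials looked upright in the last picture. I saw no movement of the jar, rack or bottle, but I did not measure them.

The two camera views differed by 1 to 2 mm when I measured the hub and the bar. No check failed.

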